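Index the cheese portioner three clicks and hold it for the cut

TASK

The customer wants a three-portion piece off this wheel of cheese: set the hold-down cap right down over the centre pin on top of the wheel and let go of it, then take the wing knob of the portioner and turn it clockwise (seen from above) three clicks, one notch at a time and no further, to the third stop. Finish while still gripping the knob, holding the wheel still in that third notch for the knife; leave the other things on the counter alone.

Things in the scene. Friction and masses are not known exactly. Their poses are not given: they have to be found in the camera images.
- cap: Hold-down cap, loose, plain metal, 200 g, standing upright on the counter: a round flange 54 mm across and 8 mm thick below, from it a round grip 30 mm across rising to 60 mm above the underside. Closed on top; from below a blind bore 16 mm wide (widening to 38 mm in the flange) and 45 mm deep. Origin: centre of the underside; z up along its axis.
- portioner: Fixed cheese portioner, a steel housing 250 mm (x) by 470 mm (y), top at 55 mm. Origin on the counter; its y axis runs from the knob (at y = -120 mm) to the turntable and wheel centre (at y = +120 mm). A lever knife stands parked upright at its +y end, 115 to 240 mm beyond the pin, up to about 370 mm high: stay clear.
- pin_foot (a point): Foot of the steel centre pin, where it comes out of the flat top of the cheese wheel, 147 mm above the counter. The pin is 10 mm thick and rises 33 mm above this point, with a tapered tip. The cheese wheel is 200 mm across, 70 mm high. z up. When the cap is fully down its origin lies here.
- knob_wing (a point): Upright wing (bar grip) of the black index knob, 58 mm long along its own x, 14 mm thick along its own y, 40 mm high, on a round hub 48 mm across. Origin: on the knob's vertical axis at the underside of the wing, 74 mm above the counter (wing top at 114 mm). It turns about its own z (up), which stays put. Pinch it across its thickness from above.
- index_knob (a joint): Knob angle in rad, growing clockwise seen from above; it starts in the notch at 0. A notch (click) every 22.5 degrees (0.3927 rad): stops 1, 2, 3 at 0.393, 0.785, 1.178. A detent resists with up to 0.18 N m (plus 0.03 of friction) until halfway between notches, then snaps into the next. A belt turns the wheel by the same angle. One grasp does three clicks.
- cut_edge (a point): Point on the top rim of the cheese wheel, 100 mm from the pin, at the outer end of the fresh cut line; it turns with the wheel and starts on the knife's side.
- cheese_block: Bystander: loose block of pale flecked cheese, 110 x 85 x 60 mm, origin at the centre of its underside.
- label_roll: Bystander: roll of paper labels standing on end, 90 mm across, 50 mm high, with a 40 mm hole, origin at the centre of its underside.
- bowl: Bystander: metal bowl, 110 mm across the rim, 50 mm high, origin at the centre of its underside.
Mind the look-alikes: they are no part of the job. Leave any green, red or turquoise look-alike of the cap alone.

How it is judged:
By the outcome, as a careful person would: the job done as asked, in the order asked, and still so for the second after the job is handed in, while the arm keeps its last pose, push and grip.
It also fails if it takes over 54 s, if anything falls off the work surface, if the arm or the gripper's body presses on something with over 40 N, if the wrist force passes 120 N, or if a joint passes its speed limit or range.

ROBOT

A 7-joint arm with a two-finger parallel gripper is mounted at the origin on the work surface. World frame = base frame: x ahead of the robot, y to its left, z up, the work surface at z = 0. Lengths are in m, angles in rad, forces in N, time in s.
With the tool pointing down it reaches from about 0.4 to 0.9 m from the base axis. Payload 5.5 kg.
Tool frame: the origin (TCP) lies between the finger pads; the fingertips stand 19 mm ahead of it and the grasp point (between the pads) is the TCP; z points along the fingers, y is the line along which they close (so a half turn about z gives the same grasp; the last joint's range is limited). The gripper opens to 85 mm and grips with 20 to 120 N. Pads are 22 mm wide; open, the fingers measure 114 mm over their backs; the gripper's body (76 mm by 85 mm) begins 54 mm behind the grasp point. The pads swing forward as they close: fully open they stand 13 mm farther back than shut.
Start: joints at [-1.076, 0.501, -0.427, 1.55, 0.221, 1.138, -0.21], TCP at [0.149, 0.633, 0.25] pointing down, gripper open.
Joint ranges: [-2.88, 2.88], [-0.31, 2.03], [-1.54, 1.56], [0.2, 2.42], [-1.41, 4.55], [0.19, 2.02], [-2.57, 2.57]. Speed limits (rad/s): [2.57, 2.57, 3.14, 3.14, 3.14, 3.14, 3.14].

INTERFACE

Orientations are given as a unit quaternion [x, y, z, w].
In Python, from workcell import get_obs, capture, job_done gives the robot as it stands.
- The arm moves only by the shell command python3 -m jog 'ROWS' [OPENING] [FORCE]. ROWS is JSON, one flat list of numbers, 4 for each row, row after row: the shift along the world's x, y, z in mm, then the turn about the world's z in rad. A call has 1 to 12 rows; each row shifts and turns the commanded pose from where the row before left it; what a row does not reach is not made up. A row lasts 1/10 s, in which the tool goes at most 50 mm and 8.59 degrees, less where a joint would pass 70% of its speed; a pose out of reach is approached as far as the arm can. A call is refused whole if a number of a shift passes 50 or a number of a turn 0.15, either way. A call with a gripper value outside its range is refused whole. OPENING is the finger opening in mm, from 0 to 85.4, set as the call begins (- or left out, the last holds). The fingers move at their own pace and stop on an object; FORCE is the grip in N (left out, the last holds). Time passes only in rows, so rows that do not move let the fingers close. It gives the time, the measured TCP pose, the force, the opening and the grip force at its end, in the units of the state.
- get_obs(): the state, without advancing time (a new reading comes with each control period).
- capture(name): name is "scene" or "top"; returns a dict with "pixels" (480x640x3 uint8, red, green, blue), "intrinsics" (3x3 intrinsics, pixels), "rvec" (rotation vector, rad) and "tvec" (3), from world to camera coordinates, as OpenCV has them. Camera axes: x right, y down, z forward; pixel columns grow to the right and rows downward; lengths in m; the calibration is good to about 2 mm. A picture is of the moment at which its call begins. There is no depth.
- job_done(): hands the job in; it is judged then, once.
The state is a dict: "time": time; "qpos": joint angles; "joint_vel": joint speeds; "tau": joint torques, N m; "tool_pos": TCP position; "tool_rot": TCP orientation; "ft_force": force on the tool from outside, world axes, zero at the start; "ft_torque": the same for the moment, N m; "grip_width": finger opening in m; "finger_force": force on a finger pad.
Only numpy, scipy, OpenCV 4.12 (cv2) and the standard library are available. Lean on these libraries where they do the work, as an engineer would, in place of code of your own. Each camera call takes 0.05 s, during which the arm holds its last target. There are 200 camera calls.

## Working session

There is one attempt and no reset: what is moved stays moved. The work goes in short steps, Python scripts to look and compute and a shell command to move; the robot and the scene stay as the last step left them, time stands still between calls to the robot, and variables do not carry over. Pictures are saved under pics/ and viewed, at most 10 in all, crops included, and the job is handed in when it is done.

```bash
mkdir -p pics
python3 - <<'E'
from workcell import *
import cv2,numpy as np
for n in("scene","top"):
    c=capture(n);cv2.imwrite(f"pics/{n}0.png",c["pixels"][:,:,::-1]);np.savez(f"pics/{n}0.npz",**c)
    R=cv2.Rodrigues(np.array(c["rvec"]))[0];print(n,-R.T@np.array(c["tvec"]),R[2],c["intrinsics"])
o=get_obs();print(o["time"],o["tool_pos"],o["tool_rot"],o["ft_force"],o["grip_width"])
E
```

```text
scene [1.47766356 1.0662385  1.36402433] [-0.49216072 -0.57953753 -0.64954914] [[606.26985827   0.         319.141514  ]
 [  0.         606.26985827 231.60344226]
 [  0.           0.           1.        ]]
top [ 0.35931262 -0.04076777  1.28214279] [ 0.15575536 -0.0115409  -0.98772824] [[483.84806082   0.         309.48131093]
 [  0.         483.84806082 237.00579878]
 [  0.           0.           1.        ]]
0.1 [0.14921576 0.63201368 0.24934253] [ 1.15613191e-01  9.93293901e-01 -8.93602430e-04 -1.34079703e-04] [-0.09094139 -0.8080836   0.42526261] 0.08522261255094053
```

View pics/scene0.png

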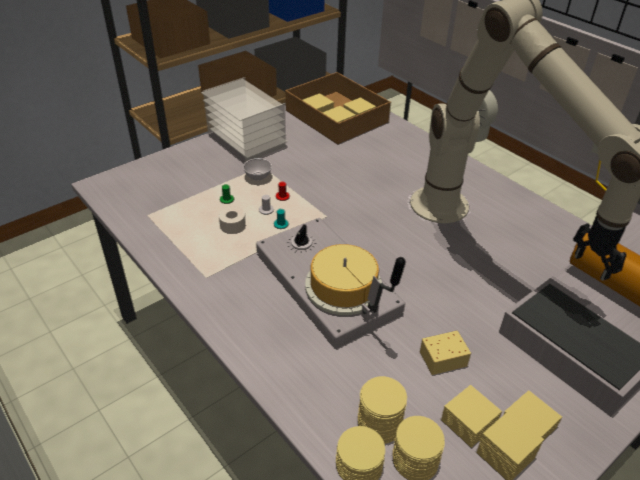

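View pics/top0.png

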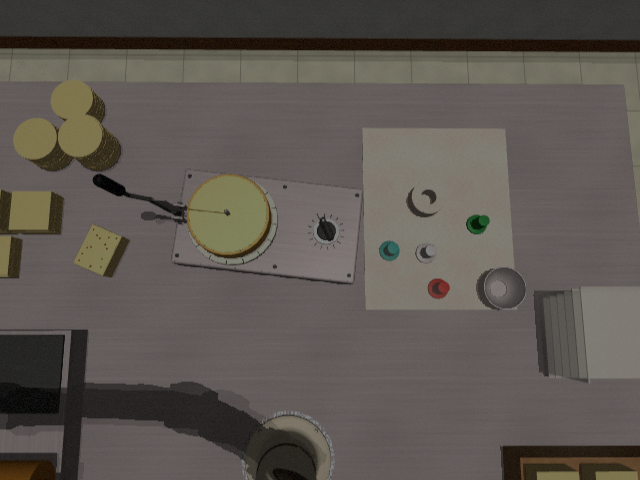

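The top view shows the plain cap at about (427,253), the knob at (326,231) and the pin at (227,212). In the scene view the cap is at (266,205), the knob at (301,237) and the pin at (345,262). Next I'll make zoomed crops.

Run:
```python
import cv2,numpy as np
s=cv2.imread("pics/scene0.png");t=cv2.imread("pics/top0.png")
def z(im,u,v,w=25): # 50px -> 260 px
    return cv2.resize(im[v-w:v+w,u-w:u+w],(260,260),interpolation=cv2.INTER_CUBIC)
a=np.hstack([z(t,427,253),z(t,326,231),z(t,227,212)]);b=np.hstack([z(s,266,205),z(s,301,237),z(s,345,265)])
cv2.imwrite("pics/z0.png",np.vstack([a,b]))
```

```text
(no output)
```

View pics/z0.png

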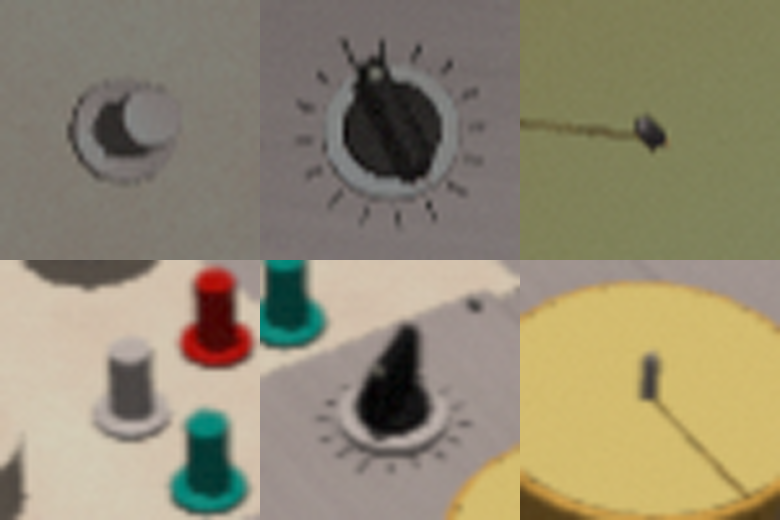

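```bash
cat > h.py <<'E'
import cv2,numpy as np
def load(c):
    K=np.array(c["intrinsics"]);R=cv2.Rodrigues(np.array(c["rvec"]))[0];t=np.array(c["tvec"]).reshape(3,1);return K,R,t
def plane(c,uv,z):
    K,R,t=load(c);o=(-R.T@t).ravel();d=R.T@np.linalg.inv(K)@np.array([*uv,1.]);return o+d*(z-o[2])/d[2]
def tri(a,ua,b,ub):
    P=[load(c)[0]@np.hstack(load(c)[1:]) for c in(a,b)]
    X=cv2.triangulatePoints(P[0],P[1],np.array(ua,float),np.array(ub,float));return (X[:3]/X[3]).ravel()
def proj(c,X):
    K,R,t=load(c);return cv2.projectPoints(np.array(X,float).reshape(-1,1,3),R,t,K,None)[0].reshape(-1,2)
E
python3 - <<'E'
from h import *
s=np.load("pics/scene0.npz");t=np.load("pics/top0.npz");np.set_printoptions(precision=4,suppress=True)
for n,a,b,zz in [("captop",(430.7,250.2),(265.5,197),.06),("flange",(425.2,252.5),(265.7,208.7),.008),("ring",(326.1,230.7),(301.1,240.3),.058),("tip",(225,210.3),(344.5,257.4),.18),("foot",(228.4,214),(344.5,266),.147)]:
    print(n,tri(t,a,s,b),plane(t,a,zz),plane(s,b,zz))
cr=lambda x,y:(301+x/5.2-.5,206+y/5.2-.5)
A=plane(t,cr(112,88),.114);B=plane(t,cr(153,168),.114);print(A,B,(A+B)/2,np.degrees(np.arctan2(*(A-B)[1::-1])))
for u in [(190,171),(361,189),(353,282),(174,263)]:print(plane(t,u,.055))
E
```

```text
captop [ 0.5177 -0.3643  0.057 ] [ 0.5184 -0.3646  0.06  ] [ 0.5194 -0.36    0.06  ]
flange [ 0.5189 -0.3638  0.0047] [ 0.5189 -0.3635  0.008 ] [ 0.521 -0.36   0.008]
ring [ 0.5669 -0.0966  0.0643] [ 0.5688 -0.0978  0.058 ] [ 0.5621 -0.1016  0.058 ]
tip [0.5955 0.1426 0.1799] [0.5956 0.1425 0.18  ] [0.5955 0.1427 0.18  ]
foot [0.5933 0.1412 0.1436] [0.5937 0.1396 0.147 ] [0.5951 0.1445 0.147 ]
[ 0.5798 -0.0853  0.114 ] [ 0.5416 -0.1044  0.114 ] [ 0.5607 -0.0948  0.114 ] 26.564456089189363
[0.7272 0.2575 0.055 ]
[ 0.6799 -0.1897  0.055 ]
[ 0.4376 -0.1653  0.055 ]
[0.4856 0.2888 0.055 ]
```

```bash
python3 -m jog '[20,-35,8,0, 25,-35,8,0, 25,-35,8,0, 25,-35,8,0, 25,-35,8,0, 25,-35,8,0, 25,-35,8,0, 25,-35,8,0, 10,-40,0,0, 10,-40,0,0, 10,-40,0,0, 10,-40,0,0]' 60 40
```

```text
time: 1.3
tool_pos: [0.3842, 0.1908, 0.3141]
tool_rot: [0.116, 0.993, -0.0, -0.0]
ft_force: [0.9, 0.2, -0.3]
grip_width: 0.0597
finger_force: 0.0
```

```bash
python3 -m jog '[9,-46,0,-0.025, 9,-46,0,-0.025, 9,-46,-5,-0.025, 9,-46,-5,-0.025, 12,-46,-12,-0.025, 12,-46,-12,-0.025, 12,-46,-12,-0.025, 12,-46,-12,-0.025, 12,-46,-12,-0.025, 12,-46,-12,-0.025, 12,-46,-12,-0.025, 10,-46,-10,-0.025]' && python3 -m jog '[0,0,-30,0, 0,0,-20,0, 0,0,0,0]'
python3 - <<'E'
from workcell import *
import cv2,numpy as np
from h import *
v=[]
for n in("scene","top"):
    c=capture(n);np.savez(f"pics/{n}1.npz",**c)
    o=get_obs();u,w=(266,200) if n=="scene" else (427,250);print(o["tool_pos"],proj(c,[o["tool_pos"]]))
    v.append(cv2.resize(c["pixels"][w-50:w+50,u-50:u+50,::-1],(400,400),interpolation=cv2.INTER_CUBIC))
cv2.imwrite("pics/z1.png",np.hstack(v))
E
```

```text
time: 2.5
tool_pos: [0.5145, -0.3606, 0.209]
tool_rot: [0.263, 0.965, 0.0, -0.001]
ft_force: [0.5, 0.7, 0.0]
grip_width: 0.0604
finger_force: 0.0
time: 2.8
tool_pos: [0.5118, -0.358, 0.1562]
tool_rot: [0.263, 0.965, 0.001, -0.004]
ft_force: [-0.5, 0.5, -0.1]
grip_width: 0.0602
finger_force: 0.0
[ 0.51304714 -0.35840477  0.15838187] [[266.20296269 173.71427338]]
[ 0.51410759 -0.35897853  0.16003397] [[439.41165101 246.50335001]]
```

View pics/z1.png

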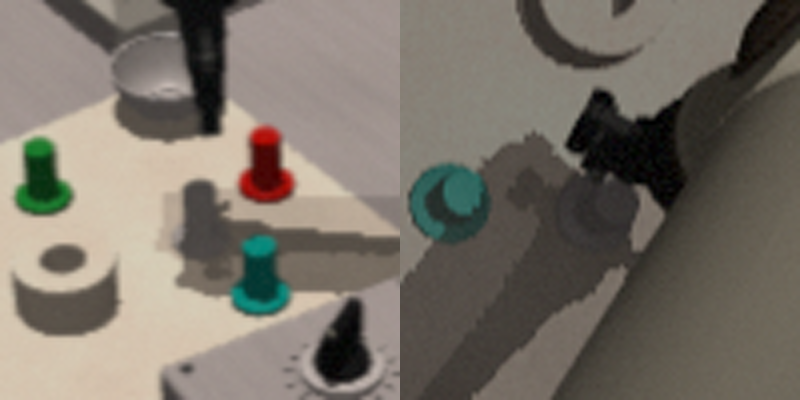

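```bash
python3 -m jog '[4,-4,0,0, 0,0,0,0, 0,0,0,0, 0,0,0,0]'; python3 -m jog '[0,0,-30,0, 0,0,-30,0, 0,0,-30,0, 0,0,-15,0, 0,0,-10,0, 0,0,0,0, 0,0,0,0, 0,0,0,0]'
```

```text
time: 3.3
tool_pos: [0.5187, -0.3634, 0.1611]
tool_rot: [0.263, 0.965, -0.0, 0.001]
ft_force: [0.1, -0.8, 1.0]
grip_width: 0.0599
finger_force: 0.0
time: 4.1
tool_pos: [0.5193, -0.3641, 0.0469]
tool_rot: [0.263, 0.965, -0.0, 0.001]
ft_force: [-0.1, -0.3, -0.3]
grip_width: 0.0601
finger_force: 0.0
```

```bash
python3 -m jog '[0,0,-8,0, 0,0,0,0, 0,0,0,0]'; python3 -m jog '[0,0,0,0, 0,0,0,0, 0,0,0,0, 0,0,0,0, 0,0,0,0, 0,0,0,0, 0,0,0,0]' 20 40;python3 -m jog '[0,0,20,0, 0,0,30,0, 0,0,30,0, 0,0,0,0, 0,0,0,0]'
```

```text
time: 4.4
tool_pos: [0.5181, -0.3632, 0.0372]
tool_rot: [0.263, 0.965, 0.0, -0.0]
ft_force: [0.3, -1.3, 0.4]
grip_width: 0.0599
finger_force: 0.0
time: 5.1
tool_pos: [0.5185, -0.3635, 0.0376]
tool_rot: [0.263, 0.965, -0.0, 0.0]
ft_force: [0.4, 0.5, 3.6]
grip_width: 0.0294
finger_force: 39.9
time: 5.6
tool_pos: [0.5182, -0.3633, 0.1173]
tool_rot: [0.263, 0.965, -0.0, 0.0]
ft_force: [-0.8, -0.4, -2.3]
grip_width: 0.0295
finger_force: 39.9
```

```bash
python3 -m jog '[4,20,40,0, 6,40,25,0, 6,45,20,0, 7,45,20,0, 7,45,20,0, 7,45,18,0, 7,45,0,0, 7,45,0,0, 7,45,0,0, 7,45,0,0, 6,45,0,0, 6,40,0,0]'; python3 -m jog '[0,0,0,0, 0,0,0,0, 0,0,0,0]';python3 - <<'E'
from workcell import *
import cv2,numpy as np
from h import *
v=[]
for n in("scene","top"):
    c=capture(n);np.savez(f"pics/{n}2.npz",**c)
    o=get_obs();u,w=(345,250) if n=="scene" else (227,212);p=o["tool_pos"];print(p,o["ft_force"],proj(c,[p,[p[0],p[1],p[2]-.0376]]))
    v.append(cv2.resize(c["pixels"][w-40:w+40,u-40:u+40,::-1],(400,400),interpolation=cv2.INTER_CUBIC))
cv2.imwrite("pics/z2.png",np.hstack(v))
E
```

```text
time: 6.8
tool_pos: [0.5939, 0.1442, 0.2578]
tool_rot: [0.262, 0.965, -0.001, -0.002]
ft_force: [1.1, 0.6, -1.4]
grip_width: 0.0291
finger_force: 40.3
time: 7.1
tool_pos: [0.5945, 0.14, 0.2586]
tool_rot: [0.263, 0.965, -0.001, -0.001]
ft_force: [-0.7, 0.3, -1.5]
grip_width: 0.0287
finger_force: 40.4
[0.59483635 0.13951978 0.25910883] [-0.10228778 -0.86483595 -1.31397412] [[345.25655607 235.88380432]
 [344.62741135 245.93346825]]
[0.59504199 0.13946636 0.25947772] [-0.67516187  0.1988933  -0.83500115] [[220.467854   202.81765474]
 [223.32815471 206.61028495]]
```

View pics/z2.png

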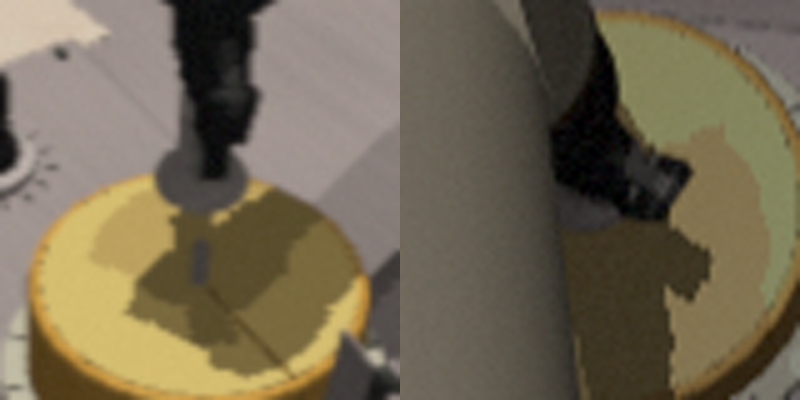

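```bash
python3 -m jog '[0,3,0,0, 0,0,0,0, 0,0,-20,0, 0,0,-15,0, 0,0,-5,0, 0,0,-5,0, 0,0,0,0]'; python3 -m jog '[0,0,-5,0, 0,0,-5,0, 0,0,0,0, 0,0,0,0]'
```

```text
time: 7.9
tool_pos: [0.595, 0.1445, 0.2148]
tool_rot: [0.263, 0.965, -0.0, -0.0]
ft_force: [-0.6, 1.0, -1.9]
grip_width: 0.0292
finger_force: 40.4
time: 8.3
tool_pos: [0.5952, 0.1446, 0.2053]
tool_rot: [0.263, 0.965, -0.0, -0.0]
ft_force: [0.9, 0.2, -2.3]
grip_width: 0.0294
finger_force: 40.4
```

```bash
python3 -m jog '[0,-1,-3,0, 0,-1,-5,0, 0,0,-5,0, 0,0,0,0, 0,0,0,0]'; python3 -m jog '[0,0,-4,0, 0,0,-3,0, 0,0,0,0, 0,0,0,0]'
```

```text
time: 8.8
tool_pos: [0.5951, 0.1426, 0.192]
tool_rot: [0.263, 0.965, -0.0, -0.0]
ft_force: [1.1, 0.1, -2.1]
grip_width: 0.0296
finger_force: 40.4
time: 9.2
tool_pos: [0.5952, 0.1426, 0.1852]
tool_rot: [0.263, 0.965, -0.0, -0.0]
ft_force: [-0.3, -0.2, -2.6]
grip_width: 0.0291
finger_force: 40.4
```

```bash
python3 -m jog '[0,0,-1,0, 0,0,-1,0, 0,0,0,0, 0,0,0,0]'; python3 -m jog '[0,0,0,0, 0,0,0,0, 0,0,0,0, 0,0,0,0, 0,0,0,0]' 60; python3 -m jog '[0,0,30,0, 0,0,30,0, 0,0,40,0, 0,0,0,0]'
```

```text
time: 9.6
tool_pos: [0.5954, 0.1427, 0.1846]
tool_rot: [0.263, 0.965, 0.0, 0.0]
ft_force: [-2.8, -0.2, 5.3]
grip_width: 0.0291
finger_force: 41.0
time: 10.1
tool_pos: [0.5953, 0.1426, 0.1832]
tool_rot: [0.263, 0.965, -0.0, -0.0]
ft_force: [0.2, -0.7, 1.0]
grip_width: 0.0598
finger_force: 0.0
time: 10.5
tool_pos: [0.5987, 0.1433, 0.2896]
tool_rot: [0.263, 0.965, 0.003, 0.005]
ft_force: [0.6, -0.0, 0.6]
grip_width: 0.0599
finger_force: 0.0
```

Run:
```python
from workcell import *
import cv2,numpy as np
v=[]
c=capture("scene");np.savez("pics/scene3.npz",**c)
t=capture("top");np.savez("pics/top3.npz",**t)
def z(p,u,w,r): return cv2.resize(p[w-r:w+r,u-r:u+r,::-1],(390,390),interpolation=cv2.INTER_CUBIC)
g=lambda i:np.clip(255*(i/255.)**.45,0,255).astype(np.uint8)
cv2.imwrite("pics/z3.png",np.hstack([z(c["pixels"],330,255,50),g(z(t["pixels"],326,231,15))]))
```

```text
(no output)
```

View pics/z3.png

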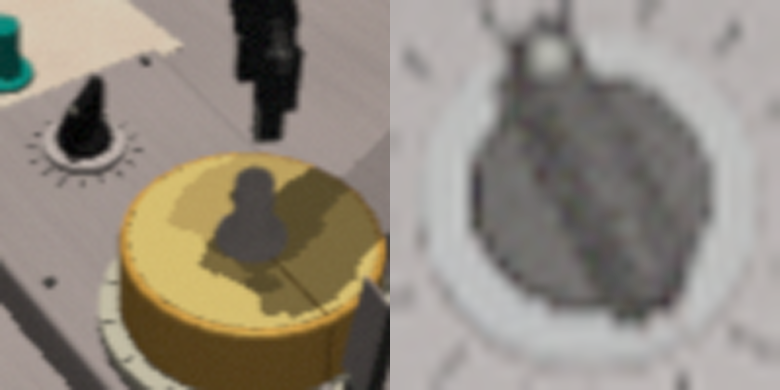

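The cap is fully down on the wheel (scene crop around (250,215)). The wing's upper end, with the white dot, is near top-view pixel (323,220). Its lower end is near (331,240). I'll check these against the two-view geometry.

Run:
```python
from h import *
s=np.load("pics/scene3.npz");t=np.load("pics/top3.npz");np.set_printoptions(precision=4,suppress=True)
for x,y in((.568,-.096),(.563,-.095)):
  for a in (20,27,34):
    d=.029*np.array([np.cos(np.radians(a)),np.sin(np.radians(a)),0]);C=np.array([x,y,.114])
    print(x,a,"top",proj(t,[C+d,C-d]).ravel(),"scene",proj(s,[C+d,C-d]).ravel())
for n,c,(u,v) in(("top",t,(326,231)),("scene",s,(301,235))):
    g=c["pixels"][v-22:v+22,u-22:u+22].max(2);th=75 if n=="top" else 60
    m=(g<th).astype(np.uint8);k,l,st,ce=cv2.connectedComponentsWithStats(m);i=1+st[1:,4].argmax()
    ys,xs=np.nonzero(l==i);r=cv2.minAreaRect(np.c_[xs+u-22,ys+v-22].astype(np.float32));print(n,st[i],r)
    for yy in range(ys.min(),ys.max()+1):q=xs[ys==yy];print(yy+v-22,q.min()+u-22,q.max()+u-22,end="; ")
    print()
```

```text
0.568 20 top [322.3343 216.2645 330.5479 238.1536] scene [295.8583 233.8257 305.4837 223.8459]
0.568 27 top [321.0181 216.8249 331.871  237.5848] scene [296.8427 234.1739 304.514  223.5109]
0.568 34 top [319.7816 217.5393 333.112  236.8606] scene [297.8865 234.4413 303.4894 223.2541]
0.563 20 top [321.9373 218.2579 330.1536 240.1755] scene [297.3045 233.3509 306.8922 223.39  ]
0.563 27 top [320.6201 218.819  331.4776 239.6059] scene [298.2887 233.6985 305.9226 223.0557]
0.563 34 top [319.3827 219.5345 332.7196 238.8806] scene [299.3322 233.9655 304.8983 222.7993]
top [ 13   5  19  27 315] ((324.8524169921875, 229.1229248046875), (24.327009201049805, 18.053199768066406), 50.19443130493164)
214 324 324; 215 324 324; 216 324 324; 217 322 324; 218 320 324; 219 320 325; 220 320 325; 221 320 326; 222 319 329; 223 319 331; 224 319 332; 225 319 333; 226 318 334; 227 318 334; 228 317 335; 229 317 335; 230 317 335; 231 317 335; 232 317 335; 233 317 334; 234 318 334; 235 318 334; 236 319 333; 237 320 333; 238 321 333; 239 323 332; 240 328 330; 
scene [ 16  12  13  21 172] ((300.3352355957031, 235.17916870117188), (19.31126594543457, 12.316633224487305), 81.25383758544922)
225 303 305; 226 303 305; 227 302 305; 228 301 305; 229 301 305; 230 300 305; 231 299 305; 232 299 305; 233 300 305; 234 297 305; 235 297 305; 236 296 306; 237 296 306; 238 295 307; 239 295 307; 240 295 307; 241 295 307; 242 296 307; 243 296 306; 244 297 304; 245 298 300;
```

```bash
python3 -m jog '[-3,-24,0,0.1, -3,-24,0,0.1, -3,-24,0,0.1, -3,-24,0,0.1, -3,-24,0,0.1, -3,-24,-15,0.1, -3,-24,-15,0.1, -3,-24,-15,0.1, -3,-24,-20,0.1, -3,-23,-20,0.1, 0,0,0,0, 0,0,0,0]' 50; python3 -c "
from workcell import *;print(get_obs()['qpos'])"
```

```text
time: 11.8
tool_pos: [0.5641, -0.0965, 0.1968]
tool_rot: [-0.231, 0.973, 0.001, -0.001]
ft_force: [-0.2, 1.4, -0.0]
grip_width: 0.0501
finger_force: 0.0
[ 0.05768795  0.39033895  0.08139223  1.81263195 -0.03858362  0.94344012
  2.19172375]
```

```bash
python3 -m jog '[0,0,-30,0, 0,0,-30,0, 0,0,-20,0, 0,0,-15,0, 0,0,-3,0, 0,0,0,0, 0,0,0,0]';python3 -m jog '[0,0,0,0, 0,0,0,0, 0,0,0,0, 0,0,0,0, 0,0,0,0, 0,0,0,0]' 5 40;  python3 -c "
from workcell import *;o=get_obs();print(o['ft_torque'],o['tool_rot'])"
```

```text
time: 12.5
tool_pos: [0.5664, -0.0962, 0.1015]
tool_rot: [-0.232, 0.973, -0.0, 0.001]
ft_force: [0.3, -0.2, -0.2]
grip_width: 0.05
finger_force: 0.0
time: 13.1
tool_pos: [0.5661, -0.0969, 0.1012]
tool_rot: [-0.232, 0.973, -0.0, 0.001]
ft_force: [0.5, -0.7, 6.0]
grip_width: 0.0132
finger_force: 41.4
[-0.20206364  0.1425533   0.05595089] [-2.31752213e-01  9.72774437e-01 -4.64498704e-04  7.68851037e-04]
```

```bash
python3 -m jog '[0,0,0,-0.06, 0,0,0,-0.06, 0,0,0,-0.06, 0,0,0,-0.06, 0,0,0,-0.06, 0,0,0,-0.06, 0,0,0,-0.033, 0,0,0,0, 0,0,0,0, 0,0,0,0, 0,0,0,0, 0,0,0,0]' - 60
python3 - <<'E'
from workcell import *
import numpy as np
T=[]
for i in range(4):
    capture("top") ;o=get_obs();T.append(o['ft_torque'])
q=o['tool_rot'];print(np.mean(T,0),np.std(T,0),2*np.arctan2(q[1],q[0]))
E
```

```text
time: 14.3
tool_pos: [0.5658, -0.0961, 0.1013]
tool_rot: [-0.038, 0.999, 0.0, 0.001]
ft_force: [-2.4, 1.2, 8.0]
grip_width: 0.0129
finger_force: 61.6
[0.11490408 0.28010205 0.02663789] [0.04197328 0.03365269 0.01540047] 3.216904806742406
```

```bash
python3 -m jog '[0,0,0,-0.06, 0,0,0,-0.06, 0,0,0,-0.06, 0,0,0,-0.06, 0,0,0,-0.06, 0,0,0,-0.06, 0,0,0,-0.033, 0,0,0,0, 0,0,0,0, 0,0,0,0, 0,0,0,0, 0,0,0,0]'
python3 - <<'E'
from workcell import *
import numpy as np,cv2
T=[]
for i in range(4):
    c=capture("scene") ;o=get_obs();T.append(o['ft_torque'])
q=o['tool_rot'];print(np.mean(T,0),2*np.arctan2(q[1],q[0]))
np.savez("pics/scene4.npz",**c)
a=np.load("pics/scene3.npz")["pixels"]
z=lambda p:cv2.resize(p[230:310,270:390,::-1],(800,533),interpolation=cv2.INTER_CUBIC)[:,::1]
cv2.imwrite("pics/z4.png",cv2.resize(z(c["pixels"]),(800,533)))
E
```

```text
time: 15.7
tool_pos: [0.566, -0.0952, 0.1013]
tool_rot: [0.158, 0.987, 0.001, 0.0]
ft_force: [-0.5, 2.8, 7.3]
grip_width: 0.0128
finger_force: 61.6
[ 0.43355161  0.2519422  -0.00429952] 2.8245304647336025
```

View pics/z4.png

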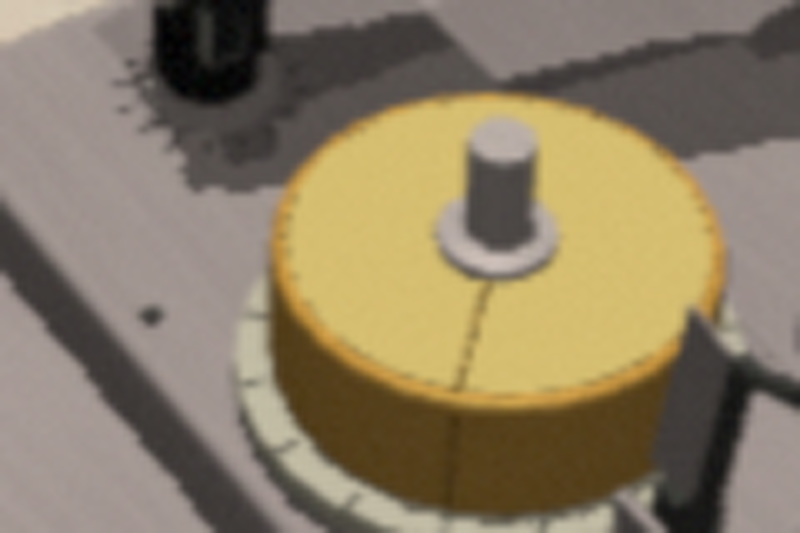

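The cap sits flat on the wheel, and the cut line has turned clockwise to (455,390) in the crop, so two clicks are done. Now the third.

```bash
python3 -m jog '[0,0,0,-0.06, 0,0,0,-0.06, 0,0,0,-0.06, 0,0,0,-0.06, 0,0,0,-0.06, 0,0,0,-0.06, 0,0,0,-0.033, 0,0,0,0, 0,0,0,0, 0,0,0,0, 0,0,0,0, 0,0,0,0]'
python3 - <<'E'
from workcell import *
import numpy as np,cv2
T=[]
for i in range(4):
    c=capture("scene") ;o=get_obs();T.append(o['ft_torque'])
q=o['tool_rot'];print(np.mean(T,0),2*np.arctan2(q[1],q[0]))
from h import *
np.savez("pics/scene5.npz",**c)
# darkness along ring on the top of wheel, r=70-92 mm
P=np.array([.5955,.1425,.147]);A=np.radians(np.arange(-60,130,1.))
for n in("scene0","scene4","scene5"):
    d=np.load(f"pics/{n}.npz");g=d["pixels"].astype(np.float32).sum(2);v=0
    for r in np.arange(.05,.086,.005):
        u=proj(d,P+r*np.c_[np.cos(A),np.sin(A),0*A]).astype(np.float32);v=v+cv2.remap(g,u[:,:1],u[:,1:],1).ravel()
    v=v-cv2.blur(v.reshape(-1,1),(1,25)).ravel();i=v.argsort()[:4];print(n,np.degrees(A[i]),v[i])
cv2.imwrite("pics/z5.png",cv2.resize(c["pixels"][200:310,260:410,::-1],(750,550),interpolation=cv2.INTER_CUBIC))
E
```

```text
time: 17.1
tool_pos: [0.5664, -0.0945, 0.1013]
tool_rot: [0.347, 0.938, 0.001, 0.0]
ft_force: [-0.1, 3.4, 7.1]
grip_width: 0.0133
finger_force: 61.5
[ 0.68270846  0.08758197 -0.03580074] 2.4322518645987206
scene0 [84. 85. 83. 86.] [-711.1228 -658.8845 -562.48   -485.9734]
scene4 [39. 40. 38. 41.] [-658.17847 -590.782   -514.3728  -347.28735]
scene5 [16. 17. 15. 18.] [-695.4302  -691.26025 -591.35156 -501.3723 ]
```

View pics/z5.png

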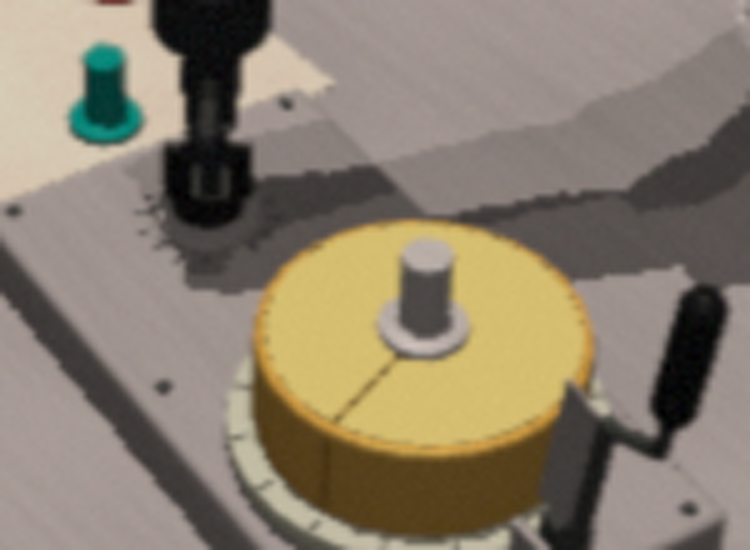

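The cut line has turned 84.5° → 39.5° → 16.5°, about 67.5° in all, so the wheel is in the third notch. The cap is seated, the knob is still gripped, and the torque about its axis is close to zero. I'm handing the job in.

```bash
python3 -c "
from workcell import *;print(job_done())"
```

```text
the job is handed in; nothing more can be done
None
```

The cap is fully down on the pin and released, the knob was turned clockwise one click at a time to the third stop (the cut line moved about 68° by camera, against a nominal 67.5°), and the gripper still holds it there; the job was handed in at about 17 s.

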